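# Set the roof terrace on the dolls' house

## Task

In the dolls' house workshop, pick up the larger roof-terrace deck, the one with a hole in each of its four corners, and lower it (do not drop it) onto the ground storey so that each corner hole goes down over its own post and the deck lies level on all four columns. Either way round is fine. Let go of it, and leave the smaller two-hole deck where it is.

Things in the scene. Friction and masses are not known exactly. Their poses are not given: they have to be found in the camera images.
- storey: Dolls' house ground storey, fixed to the bench: base board 190 x 150 x 12 mm, yellow walls to 66 mm, four round columns dia. 40 at x=+-66, y=+-46 mm, flat tops 72 mm above the bench. From each column top rises a wooden post dia. 10, 30 mm tall (last 10 mm tapers to 4), tip at 102 mm. Origin: centre of the underside, on the bench; x along the long side, z up.
- deck: Larger deck, loose, flat on the bench, about 0.3 kg: pale board 180 x 140 x 8 mm, four through holes dia. 30 at x=+-66, y=+-46 mm, 5 mm rails to 20 mm up on 3 edges. Grip: central brick chimney, 44 along x by 30 along y, from 8 to 78 mm up (clay pots to 88). Origin: centre of the underside; x along the long side, z up. Seated, its underside is 72 mm above the storey's origin.
- small_deck: The wrong deck, to be left alone: loose on the bench, same materials and same chimney, but the board is 140 x 100 x 8 mm with only two holes, in diagonal corners. Origin: centre of the underside; x along the long side, z up.
Things that resemble listed ones, but are neither listed nor needed, are in the scene too. What is shaped like the deck but red is not meant.

How it is judged:
By the outcome, as a careful person would: the job done as asked, in the order asked, and still so for the second after the job is handed in, with the robot touching nothing.
It also fails if it takes over 40 s, if anything falls off the work surface, if the arm or the gripper's body presses on something with over 40 N, if the wrist force passes 120 N, or if a joint passes its speed limit or range.

## Robot

A 7-joint arm with a two-finger parallel gripper is mounted at the origin on the work surface. World frame = base frame: x ahead of the robot, y to its left, z up, the work surface at z = 0. Lengths are in m, angles in rad, forces in N, time in s.
With the tool pointing down it reaches from about 0.425 to 1.025 m from the base axis. Payload 9.4 kg.
Tool frame: the origin (TCP) lies between the finger pads; the fingertips stand ahead of it and the grasp point (between the pads) lies 8 mm behind it (manip.nose_length is the z of the fingertips in the tool frame, in m); z points along the fingers, y is the line along which they close (so a half turn about z gives the same grasp; the last joint's range is limited). The gripper opens to 85 mm and grips with 20 to 120 N. Pads are 22 mm wide; open, the fingers measure 114 mm over their backs; the gripper's body (76 mm by 85 mm) begins 54 mm behind the grasp point. The pads swing forward as they close: fully open they stand 13 mm farther back than shut.
Start: joints at [1.249, 0.599, -0.003, 1.599, 0.002, 0.943, -0.08], TCP at [0.176, -0.703, 0.242] pointing down, gripper open.
Joint ranges: [-2.57, 2.57], [-0.35, 1.97], [-1.29, 1.29], [0.11, 2.56], [-1.05, 4.19], [0.11, 1.86], [-2.63, 2.63]. Speed limits (rad/s): [2.22, 2.22, 3.01, 3.01, 3.14, 3.14, 3.14].

## Interface

Orientations are given as a 3x3 rotation matrix whose columns are the frame's x, y, z axes.
In Python, from rig import manip gives the robot as it stands.
- The arm moves only by the tool apply_moves, never from a script. Its arguments are lists of equal length, an entry for each row: "xyz": the shift along the tool's x, y, z in units of 0.3 m (1.0 is 0.3 m), a list of three; "twist": the turn about the tool's z in units of 180 degrees (1.0 is 180 degrees); "fingers": the opening, from 0 (shut) to 1 (fully open). A call has exactly 10 rows; each row is the pose to reach, as a shift and turn from the pose commanded when the call began, along the tool's axes at that moment, turning the shorter way round; what a row does not reach only later rows make up. A row lasts 1/12 s, in which the tool goes at most 41.7 mm and 7.16 degrees, less where a joint would pass 70% of its speed; a pose out of reach is approached as far as the arm can. A call with a number of a shift or a turn outside -1 to 1 is refused whole. A call with a gripper value outside its range is refused whole. The fingers move at their own pace and stop on an object; "squeeze" is the grip in N (left out, the last holds). Time passes only in rows, so rows that repeat a pose let the fingers close, or fill a call up. It gives the time, the measured TCP pose, the force, the opening and the grip force at its end, in the units of the state.
- manip.get_obs(): the state, without advancing time (a new reading comes with each control period).
- manip.get_image(name): name is "scene" or "top" or "wrist"; returns a dict with "img" (480x640x3 uint8, red, green, blue), "K" (3x3 intrinsics, pixels), "eye" and "attitude" of the camera in the world; the wrist camera has in their place "mount" (4x4, takes a point from camera to tool coordinates, whose origin is the TCP and whose axes are the flange's). Camera axes: x right, y up, looking along -z (the intrinsics and any distortion apply to the point x, -y, -z); pixel columns grow to the right and rows downward; lengths in m; the calibration is good to about 2 mm. A picture is of the moment at which its call begins: read the wrist's pose just before it. There is no depth.
- manip.sign_off(): hands the job in; it is judged then, once.
The state is a dict: "time_s": time; "joint_positions": joint angles; "joint_vel": joint speeds; "tau": joint torques, N m; "tcp_pos": TCP position; "tcp_rot": TCP orientation; "contact_force": force on the tool from outside, world axes, zero at the start; "moment": the same for the moment, N m; "width": opening from 0.0 (shut) to 1.0 (fully open); "gripper_force": force on a finger pad.
Only numpy, scipy, OpenCV 4.12 (cv2) and the standard library are available. Lean on these libraries where they do the work, as an engineer would, in place of code of your own. Each camera call takes 0.05 s, during which the arm holds its last target. There are 200 camera calls.

## Working session

There is one attempt and no reset: what is moved stays moved. The work goes in short steps, Python scripts to look and compute and a tool call to move; the robot and the scene stay as the last step left them, time stands still between calls to the robot, and variables do not carry over. Pictures are saved under pics/ and viewed, at most 10 in all, crops included, and the job is handed in when it is done.

Besides the shell and the picture viewer there is one more tool, called after ">>>" by a JSON object that holds its "api" and its "payload", one argument or row to a line. apply_moves: Moves the arm, as the interface text tells. Its arguments: {"type":"object","properties":{"xyz":{"type":"array"},"twist":{"type":"array"},"fingers":{"type":"array"},"squeeze":{"type":"number"}},"required":["xyz","twist","fingers"]}

```bash
mkdir -p pics; ls
python3 - <<'E'
from rig import manip
import cv2,pickle,numpy as np
o=manip.get_obs();print(o['tcp_pos'],o['tcp_rot'],o['width'],manip.nose_length)
d={}
for n in("scene","top"):
    d[n]=manip.get_image(n);cv2.imwrite(f"pics/{n}0.png",d[n]["img"][:,:,::-1]);print(n,{k:v for k,v in d[n].items() if k!='img'})
pickle.dump(d,open("d0.pkl","wb"))
E
```

```text
pics
[ 0.17561403 -0.70293676  0.2414347 ] [[ 9.70157984e-01  2.42473179e-01 -4.93433312e-04]
 [ 2.42473648e-01 -9.70156900e-01  1.45591529e-03]
 [-1.25687323e-04 -1.53211242e-03 -9.99998818e-01]] 1.0026445473987802 0.011
scene {'K': array([[467.5067148 ,   0.        , 324.01449812],
       [  0.        , 467.5067148 , 238.15125089],
       [  0.        ,   0.        ,   1.        ]]), 'eye': array([1.07671036, 0.36084459, 0.71537135]), 'attitude': array([[-0.48933957, -0.58365356,  0.64799329],
       [ 0.87204763, -0.31986952,  0.37042735],
       [-0.00892794,  0.74634577,  0.66549852]])}
top {'K': array([[528.41467131,   0.        , 321.09613538],
       [  0.        , 528.41467131, 245.69250813],
       [  0.        ,   0.        ,   1.        ]]), 'eye': array([3.24097457e-01, 4.80646894e-04, 9.56937180e-01]), 'attitude': array([[-0.01821858,  0.99083642, -0.13383297],
       [-0.99944903, -0.02176194, -0.02506091],
       [-0.02774373,  0.13330266,  0.99068698]])}
```

View pics/top0.png

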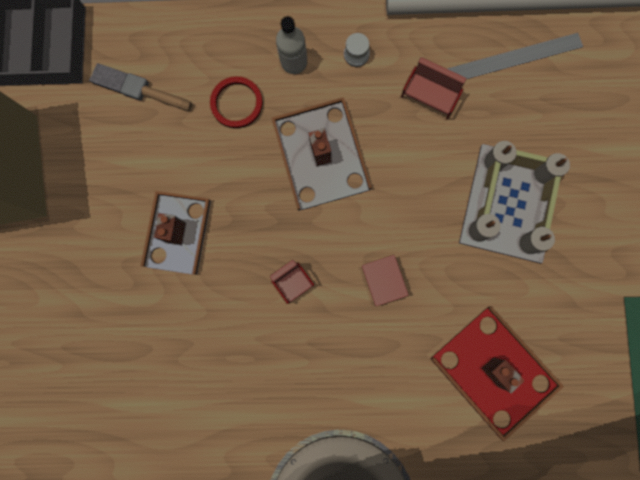

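View pics/scene0.png

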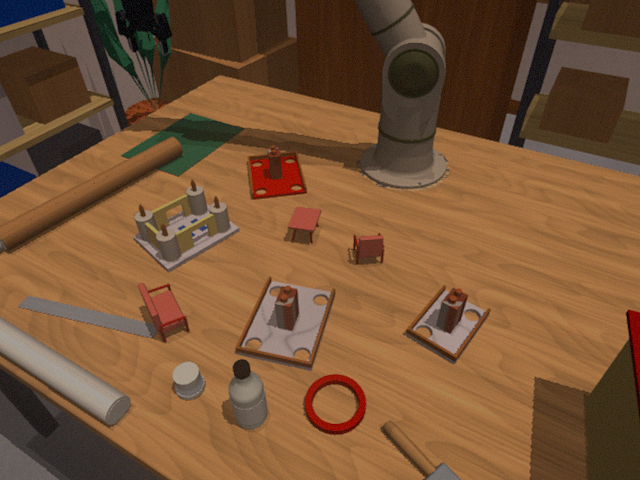

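Three deck-like things in the top view: the pale four-hole deck at (322,155), the pale two-hole deck at (177,235), and the red four-hole deck at (497,372). The first fits: pale, larger, a hole in all four corners. The storey is at (515,200). Next I confirm this in a crop and measure.

```bash
cat > h.py <<'E'
import numpy as np,cv2
def ray(c,p):
    d=np.linalg.inv(c["K"])@np.array([p[0],p[1],1.]);return c["attitude"]@np.array([d[0],-d[1],-d[2]])
def on(c,p,z):
    d=ray(c,p);e=c["eye"];return e+d*(z-e[2])/d[2]
def rect(img_pts):  # pose from 4 pts: centre, long-side yaw, sizes
    P=np.array(img_pts)[:,:2];c=P.mean(0);r=cv2.minAreaRect(P.astype(np.float32)*1000)
    return c,r
E
python3 - <<'E'
import pickle,cv2,numpy as np
from h import *
d=pickle.load(open("d0.pkl","rb"));c=d["top"];im=c["img"]
crop=cv2.resize(im[90:220,260:390],None,fx=3,fy=3,interpolation=cv2.INTER_CUBIC);crop2=cv2.resize(im[130:270,450:580],None,fx=3,fy=3,interpolation=cv2.INTER_CUBIC)
o=np.zeros((420,780,3),np.uint8);o[:390,:390]=crop;o[:,390:]=crop2;cv2.imwrite("pics/crop.png",o[:,:,::-1])
hsv=cv2.cvtColor(im,cv2.COLOR_RGB2HSV)
m=((hsv[:,:,1]<60)&(hsv[:,:,2]>90)).astype(np.uint8)*255
wood=((hsv[:,:,1]>75)).astype(np.uint8)*255
for nm,(x0,y0,x1,y1) in dict(deck=(265,95,380,215)).items():
    n,l,s,ce=cv2.connectedComponentsWithStats(wood[y0:y1,x0:x1])
    H=[]
    for i in range(1,n):
        if 60<s[i,4]<400:
            p=ce[i]+[x0,y0];w=on(c,p,.008);print(nm,s[i],p.round(1),w.round(4));
E
```

```text
deck [ 63  14  14  13 153] [334.5 115. ] [ 0.6989 -0.0051  0.008 ]
deck [ 15  27  15  14 157] [287.4 128.4] [0.6753 0.0836 0.008 ]
deck [ 83  79  14  14 161] [354.5 180.4] [ 0.5722 -0.0392  0.008 ]
deck [ 34  93  16  14 168] [306.6 194.5] [0.5478 0.0493 0.008 ]
```

View pics/crop.png

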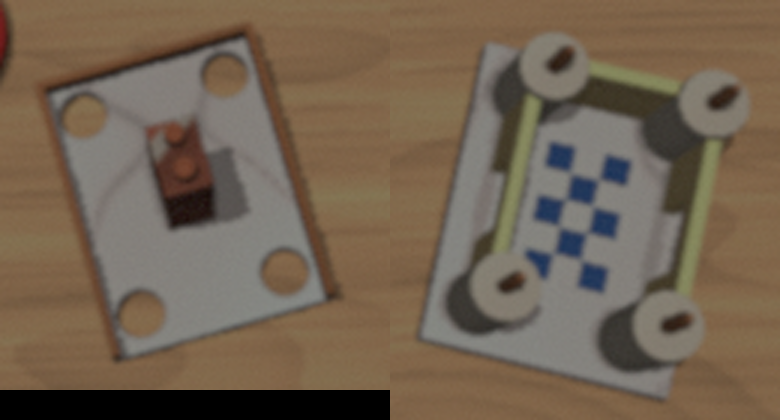

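The crop shows the pale deck with four corner holes and a central chimney, no red, so it is the one meant. The measured hole spacing of 131 x 92 mm matches the 132 x 92 given. The storey's column tops are at about (504,152), (558,164), (488,226) and (543,239).

Run:
```python
import pickle
from h import *
d=pickle.load(open("d0.pkl","rb"));c=d["top"]
px=lambda q:(450+(q[0]-390)/3,130+q[1]/3)
g=cv2.medianBlur(cv2.cvtColor(c["img"],cv2.COLOR_RGB2GRAY)[130:270,450:580],3);g=cv2.resize(g,None,fx=3,fy=3,interpolation=cv2.INTER_CUBIC)
h=cv2.HoughCircles(g,cv2.HOUGH_GRADIENT,1,90,param1=80,param2=15,minRadius=30,maxRadius=40);print(h)
def rep(Q,z):
    P=np.array([on(c,px(q),z)[:2] for q in Q]);print(P.round(4),"c",P.mean(0).round(4))
    for a,b in((0,2),(1,3),(0,1),(2,3)):
        v=P[a]-P[b];print(np.linalg.norm(v).round(4),np.degrees(np.arctan2(v[1],v[0])).round(1))
rep([(553,66),(713,103),(505,287),(668,327)],.072)
rep([(569,50),(733,90),(521,277),(687,319)],.101)
```

```text
[[[115.5 285.5  34.9]
  [241.5 338.5  33.8]
  [165.5  62.5  36. ]]]
[[ 0.5988 -0.2943]
 [ 0.5747 -0.383 ]
 [ 0.4715 -0.2594]
 [ 0.4468 -0.3482]] c [ 0.5229 -0.3212]
0.132 -15.3
0.1325 -15.2
0.0918 74.8
0.0922 74.5
[[ 0.5987 -0.294 ]
 [ 0.5735 -0.3818]
 [ 0.472  -0.2599]
 [ 0.4469 -0.3473]] c [ 0.5228 -0.3207]
0.1313 -15.1
0.1313 -15.3
0.0913 74.0
0.0909 74.0
```

>>> {"api": "apply_moves", "payload": {
  "xyz": [
    [0.1, -0.1, 0],
    [0.2, -0.2, 0],
    [0.3, -0.3, 0],
    [0.4, -0.4, 0],
    [0.5, -0.49, 0],
    [0.6, -0.58, 0],
    [0.7, -0.68, 0],
    [0.8, -0.78, 0],
    [0.9, -0.88, 0],
    [1.0, -0.97, 0]
  ],
  "twist": [0, 0, 0, 0, 0, 0, 0, 0, 0, 0],
  "fingers": [1, 1, 1, 1, 1, 1, 1, 1, 1, 1],
  "squeeze": 60
}}

```text
time_s: 0.93
tcp_pos: [0.3956, -0.3475, 0.2422]
tcp_rot: [[0.97, 0.242, -0.001], [0.242, -0.97, 0.0], [-0.0, -0.0, -1.0]]
contact_force: [0.9, -1.4, -0.8]
width: 1.003
gripper_force: 0.0
```

```bash
cat > go.py <<'E'
import sys;import numpy as np
from rig import manip
def go(x,y,z,yaw):
    o=manip.get_obs();R=o["tcp_rot"];d=R.T@(np.array([x,y,z])-o["tcp_pos"])/.3
    t=-(yaw-np.degrees(np.arctan2(R[1,0],R[0,0])))/180
    print("t",o["time_s"],"tcp",o["tcp_pos"].round(4),"z",R[:,2].round(4),"F",o["contact_force"].round(1),"M",o["moment"].round(2),"w",round(o["width"],3),"gf",o["gripper_force"]);print("shift",d.round(4),"twist",t.round(4))
if __name__=="__main__": go(*map(float,sys.argv[1:]))
E
python3 go.py .6236 .0222 .242 15.1
```

```text
t 0.9333 tcp [ 0.3956 -0.3475  0.2422] z [-5.e-04  3.e-04 -1.e+00] F [ 0.9 -1.4 -0.8] M [-0.02 -0.09 -0.  ] w 1.003 gf 0.0
shift [ 1.0356e+00 -1.0118e+00  5.0000e-04] twist -0.0061
```

>>> {"api": "apply_moves", "payload": {
  "xyz": [
    [0.1, -0.1, 0],
    [0.2, -0.2, 0],
    [0.3, -0.3, 0],
    [0.4, -0.4, 0],
    [0.5, -0.5, 0],
    [0.6, -0.6, 0],
    [0.7, -0.7, 0],
    [0.8, -0.8, 0],
    [0.9, -0.89, 0],
    [1.0, -0.98, 0]
  ],
  "twist": [0, 0, 0, 0, 0, 0, -0.006, -0.006, -0.006, -0.006],
  "fingers": [1, 1, 1, 1, 1, 1, 1, 1, 1, 1]
}}

```text
time_s: 1.77
tcp_pos: [0.6138, 0.0076, 0.2421]
tcp_rot: [[0.965, 0.261, -0.001], [0.261, -0.965, -0.0], [-0.001, -0.0, -1.0]]
contact_force: [1.6, -0.3, -0.1]
width: 0.998
gripper_force: 0.0
```

```bash
python3 go.py .6236 .0222 .15 15.1
python3 - <<'E'
from rig import manip
import cv2
c=manip.get_image("wrist");cv2.imwrite("pics/w1.png",c["img"][:,:,::-1]);print(c["K"],c["mount"])
E
```

```text
t 1.7667 tcp [0.6138 0.0076 0.2421] z [-5.e-04 -1.e-04 -1.e+00] F [ 1.6 -0.3 -0.1] M [-0.05  0.01  0.  ] w 0.998 gf 0.0
shift [ 0.0443 -0.0386  0.3069] twist 0.0001
[[408.16044885   0.         319.0476924 ]
 [  0.         408.16044885 246.75513798]
 [  0.           0.           1.        ]] [[-1.20931628e-03  9.65091607e-01  2.61909772e-01  6.66421803e-02]
 [ 9.99999162e-01  1.28816124e-03 -1.29351164e-04 -1.03583211e-03]
 [-4.62217739e-04  2.61909396e-01 -9.65092356e-01 -1.32321922e-01]
 [ 0.00000000e+00  0.00000000e+00  0.00000000e+00  1.00000000e+00]]
```

View pics/w1.png

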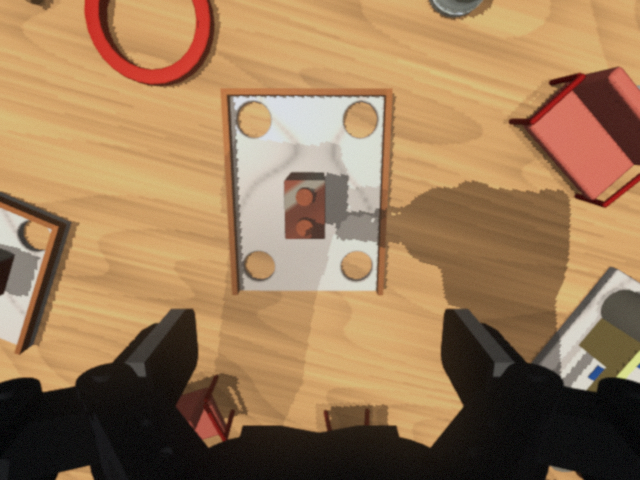

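The wrist view shows the four-hole deck square to the gripper: holes at (254,119), (361,119), (259,265) and (356,265), chimney top at about (305,208). I'll cross-check its position.

```bash
cat >> h.py <<'E'
def wcam(manip):
    o=manip.get_obs();c=manip.get_image("wrist");T=np.eye(4);T[:3,:3]=o["tcp_rot"];T[:3,3]=o["tcp_pos"];W=T@c["mount"]
    c["eye"]=W[:3,3];c["attitude"]=W[:3,:3];return c
E
python3 - <<'E'
from h import *
from rig import manip
c=wcam(manip)
P=np.array([on(c,p,.008) for p in [(254,119),(361,119),(259,265),(356,265)]]);print(P.round(4),P.mean(0))
print(on(c,(305,209),.078))
E
python3 go.py .6236 .0222 .15 15.1
```

```text
[[ 0.6817  0.0946  0.008 ]
 [ 0.7063  0.0061  0.008 ]
 [ 0.555   0.0601  0.008 ]
 [ 0.5795 -0.0278  0.008 ]] [0.63061587 0.0332839  0.008     ]
[0.63021547 0.03279226 0.078     ]
t 1.8667 tcp [0.6162 0.0137 0.2418] z [ 0.0017  0.0038 -1.    ] F [-1.  -0.2  0.1] M [-0.03  0.04  0.01] w 1.0 gf 0.0
shift [ 0.0305 -0.0197  0.306 ] twist 0.0029
```

>>> {"api": "apply_moves", "payload": {
  "xyz": [
    [0.034, -0.032, 0.05],
    [0.034, -0.032, 0.1],
    [0.034, -0.032, 0.15],
    [0.034, -0.032, 0.2],
    [0.034, -0.032, 0.24],
    [0.034, -0.032, 0.24],
    [0.034, -0.032, 0.24],
    [0.034, -0.032, 0.24],
    [0.034, -0.032, 0.24],
    [0.034, -0.032, 0.24]
  ],
  "twist": [0, 0, 0, 0, 0, 0, 0, 0, 0, 0],
  "fingers": [1, 1, 1, 1, 1, 1, 1, 1, 1, 1]
}}

```text
time_s: 2.7
tcp_pos: [0.6211, 0.0174, 0.1712]
tcp_rot: [[0.965, 0.26, 0.001], [0.26, -0.965, 0.0], [0.001, 0.0, -1.0]]
contact_force: [-0.4, -0.2, 0.8]
width: 1.002
gripper_force: 0.0
```

```bash
python3 - <<'E'
from h import *
from rig import manip
c=wcam(manip);im=c["img"];cv2.imwrite("pics/w2.png",im[:,:,::-1])
hsv=cv2.cvtColor(im,cv2.COLOR_RGB2HSV);m=(hsv[:,:,1]>75).astype(np.uint8)
n,l,s,ce=cv2.connectedComponentsWithStats(m)
for i in range(1,n):
    if 300<s[i,4]<8000 and s[i,1]<330: print(s[i],ce[i].round(1),on(c,ce[i],.008).round(4))
E
python3 go.py .6236 .0222 .044 15.1
```

```text
[ 229  109   41   43 1409] [249.2 129.9] [0.6767 0.0837 0.008 ]
[ 360  109   41   44 1408] [380.1 130.3] [ 0.7002 -0.0044  0.008 ]
[288 196  26  33 550] [299.4 209.5] [0.6315 0.0361 0.008 ]
[ 289  216   51   68 2805] [316.1 254.2] [0.6018 0.0155 0.008 ]
[  0 248  22  84 985] [  7.1 278.8] [0.5215 0.2391 0.008 ]
[238 289  38  32 927] [256.5 304.3] [0.5505 0.0499 0.008 ]
[355 289  37  32 920] [373.3 304.4] [ 0.574 -0.038  0.008]
t 2.75 tcp [0.621  0.0174 0.1711] z [ 1.2e-03  1.0e-04 -1.0e+00] F [-0.9  0.5  0.5] M [-0.04 -0.02  0.07] w 1.0 gf 0.0
shift [ 0.012  -0.0132  0.4236] twist -0.0
```

View pics/w2.png

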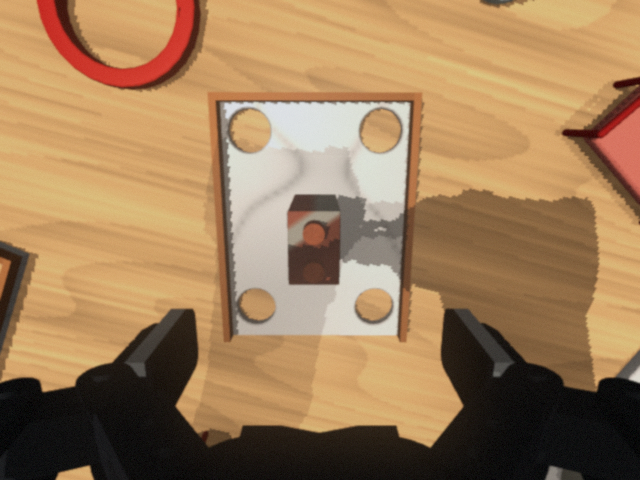

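The second wrist view shows the same four holes, and their mean of (0.625, 0.023) agrees with the top view. The gripper is aligned, so I descend around the chimney.

>>> {"api": "apply_moves", "payload": {
  "xyz": [
    [0.016, -0.014, 0.04],
    [0.016, -0.014, 0.1],
    [0.016, -0.014, 0.16],
    [0.016, -0.014, 0.22],
    [0.016, -0.014, 0.28],
    [0.016, -0.014, 0.34],
    [0.016, -0.014, 0.39],
    [0.016, -0.014, 0.42],
    [0.016, -0.014, 0.42],
    [0.016, -0.014, 0.42]
  ],
  "twist": [0, 0, 0, 0, 0, 0, 0, 0, 0, 0],
  "fingers": [1, 1, 1, 1, 1, 1, 1, 1, 1, 1]
}}

```text
time_s: 3.58
tcp_pos: [0.6241, 0.0231, 0.0438]
tcp_rot: [[0.965, 0.261, -0.001], [0.261, -0.965, -0.0], [-0.001, -0.0, -1.0]]
contact_force: [-0.2, 0.6, 0.4]
width: 1.0
gripper_force: 0.0
```

```bash
python3 go.py .6245 .0225 .044 15.1
```

```text
t 3.5833 tcp [0.6241 0.0231 0.0438] z [-8.e-04 -0.e+00 -1.e+00] F [-0.2  0.6  0.4] M [0.05 0.   0.04] w 1.0 gf 0.0
shift [ 0.0008  0.0022 -0.0006] twist 0.0001
```

Close on it with a target of 0, at 60 N.

>>> {"api": "apply_moves", "payload": {
  "xyz": [
    [0, 0, 0],
    [0, 0, 0],
    [0, 0, 0],
    [0, 0, 0],
    [0, 0, 0],
    [0, 0, 0],
    [0, 0, 0],
    [0, 0, 0],
    [0, 0, 0],
    [0, 0, 0]
  ],
  "twist": [0, 0, 0, 0, 0, 0, 0, 0, 0, 0],
  "fingers": [0.8, 0.7, 0.6, 0.5, 0.45, 0.4, 0.35, 0.3, 0.25, 0.2],
  "squeeze": 60
}}

```text
time_s: 4.42
tcp_pos: [0.6244, 0.0226, 0.0446]
tcp_rot: [[0.966, 0.26, 0.0], [0.26, -0.966, -0.0], [0.0, 0.0, -1.0]]
contact_force: [-1.0, 0.1, 5.8]
width: 0.344
gripper_force: 59.8
```

>>> {"api": "apply_moves", "payload": {
  "xyz": [
    [0, 0, 0],
    [0, 0, 0],
    [0, 0, 0],
    [0, 0, -0.02],
    [0, 0, -0.04],
    [0, 0, -0.06],
    [0, 0, -0.08],
    [0, 0, -0.1],
    [0, 0, -0.1],
    [0, 0, -0.1]
  ],
  "twist": [0, 0, 0, 0, 0, 0, 0, 0, 0, 0],
  "fingers": [0, 0, 0, 0, 0, 0, 0, 0, 0, 0]
}}

```text
time_s: 5.25
tcp_pos: [0.6245, 0.0228, 0.0748]
tcp_rot: [[0.965, 0.261, 0.001], [0.261, -0.965, 0.0], [0.001, 0.0, -1.0]]
contact_force: [-0.7, 0.6, -2.0]
width: 0.345
gripper_force: 59.3
```

```bash
python3 go.py .5229 -.3211 .25 -15.2
```

```text
t 5.25 tcp [0.6245 0.0228 0.0748] z [ 9.e-04  1.e-04 -1.e+00] F [-0.7  0.6 -2. ] M [ 0.01 -0.01 -0.02] w 0.345 gf 59.28879976272583
shift [-0.625   1.0186 -0.5844] twist 0.1684
```

Gripped: opening about 29 mm, and the weight shows in the force. Lift, then carry.

>>> {"api": "apply_moves", "payload": {
  "xyz": [
    [0, 0, -0.03],
    [0, 0, -0.08],
    [0, 0, -0.14],
    [0, 0, -0.2],
    [0, 0, -0.26],
    [0, 0, -0.32],
    [0, 0, -0.38],
    [0, 0, -0.44],
    [0, 0, -0.48],
    [0, 0, -0.5]
  ],
  "twist": [0, 0, 0, 0, 0, 0, 0, 0, 0, 0],
  "fingers": [0, 0, 0, 0, 0, 0, 0, 0, 0, 0]
}}

```text
time_s: 6.08
tcp_pos: [0.6247, 0.0228, 0.2262]
tcp_rot: [[0.965, 0.261, 0.002], [0.261, -0.965, 0.0], [0.002, 0.0, -1.0]]
contact_force: [0.1, 0.1, -2.4]
width: 0.346
gripper_force: 59.3
```

>>> {"api": "apply_moves", "payload": {
  "xyz": [
    [-0.01, 0.02, 0],
    [-0.03, 0.06, 0],
    [-0.06, 0.11, 0],
    [-0.1, 0.17, 0],
    [-0.15, 0.24, 0],
    [-0.2, 0.32, 0],
    [-0.25, 0.4, 0],
    [-0.29, 0.46, 0],
    [-0.31, 0.5, 0],
    [-0.32, 0.52, 0]
  ],
  "twist": [0, 0.005, 0.01, 0.02, 0.035, 0.05, 0.065, 0.075, 0.08, 0.084],
  "fingers": [0, 0, 0, 0, 0, 0, 0, 0, 0, 0]
}}

```text
time_s: 6.92
tcp_pos: [0.5705, -0.1565, 0.2235]
tcp_rot: [[1.0, -0.005, -0.002], [-0.005, -1.0, -0.001], [-0.002, 0.001, -1.0]]
contact_force: [-0.3, 0.1, -2.1]
width: 0.342
gripper_force: 59.4
```

```bash
python3 go.py .5229 -.3211 .225 -15.2
```

```text
t 6.9167 tcp [ 0.5705 -0.1565  0.2235] z [-1.9e-03 -9.0e-04 -1.0e+00] F [-0.3  0.1 -2.1] M [ 0.01 -0.07  0.03] w 0.342 gf 59.35698688030243
shift [-0.1557  0.5496 -0.0041] twist 0.0827
```

>>> {"api": "apply_moves", "payload": {
  "xyz": [
    [-0.01, 0.02, 0],
    [-0.02, 0.06, 0],
    [-0.03, 0.12, 0],
    [-0.05, 0.19, 0],
    [-0.07, 0.26, 0],
    [-0.1, 0.34, 0],
    [-0.12, 0.42, 0],
    [-0.14, 0.49, 0],
    [-0.15, 0.53, 0],
    [-0.155, 0.548, 0]
  ],
  "twist": [0, 0.005, 0.01, 0.02, 0.035, 0.05, 0.065, 0.075, 0.08, 0.083],
  "fingers": [0, 0, 0, 0, 0, 0, 0, 0, 0, 0]
}}

```text
time_s: 7.75
tcp_pos: [0.5251, -0.3189, 0.2241]
tcp_rot: [[0.966, -0.26, -0.0], [-0.26, -0.966, -0.001], [-0.0, 0.001, -1.0]]
contact_force: [0.0, 0.2, -2.7]
width: 0.345
gripper_force: 59.4
```

```bash
python3 - <<'E'
from h import *
from rig import manip
manip.get_image("wrist")
a=wcam(manip)["img"];b=manip.get_image("top")["img"]
cv2.imwrite("pics/w3.png",np.hstack([cv2.resize(a,(480,360)),cv2.resize(b[100:280,440:600],(320,360))])[:,:,::-1])
E
python3 go.py .5229 -.3211 .225 -15.2
```

```text
t 7.9 tcp [ 0.5261 -0.3162  0.2241] z [-0.e+00  8.e-04 -1.e+00] F [ 0.   0.9 -2.6] M [ 0.04 -0.01  0.05] w 0.345 gf 59.42030668258667
shift [-0.006   0.0185 -0.003 ] twist 0.0018
```

View pics/w3.png

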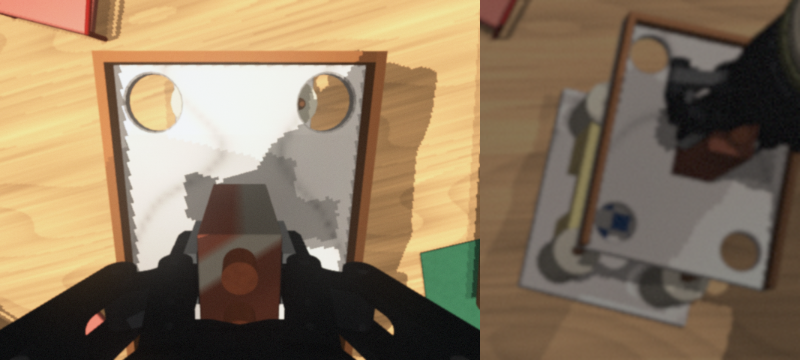

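The deck hangs level in the grip, with its far holes at wrist pixels (207,136) and (433,136). A post tip shows through the right hole at about (401,137). I check those positions next.

```bash
python3 - <<'E'
from h import *
from rig import manip
c=wcam(manip);t=manip.get_obs()["tcp_pos"]
P=[on(c,p,.188) for p in [(207,136),(433,136)]];print(np.round(P,4),np.linalg.norm(P[0]-P[1]))
a=np.radians(-15.2);x=np.array([np.cos(a),np.sin(a)]);y=np.array([-x[1],x[0]])
print("deck c", ((P[0]+P[1])/2)[:2]-.066*x, "tcp",t)
print("post",on(c,(401,137),.1),"exp",np.array([.5229,-.3211])+.066*x-.046*y)
E
python3 go.py .5229 -.3211 .225 -15.2
```

```text
[[ 0.6017 -0.289   0.188 ]
 [ 0.5785 -0.3759  0.188 ]] 0.08999139866206975
deck c [ 0.52644982 -0.31515115] tcp [ 0.52630493 -0.31558831  0.22408864]
post [ 0.57686407 -0.3799455   0.1       ] exp [ 0.57453039 -0.38279524]
t 7.95 tcp [ 0.5263 -0.3156  0.2241] z [ 0.      0.0011 -1.    ] F [ 0.   0.4 -1.4] M [ 0.06 -0.01  0.04] w 0.345 gf 59.42001163959503
shift [-0.0063  0.0207 -0.0031] twist 0.0021
```

>>> {"api": "apply_moves", "payload": {
  "xyz": [
    [-0.003, 0.01, 0.02],
    [-0.006, 0.019, 0.05],
    [-0.006, 0.019, 0.09],
    [-0.006, 0.019, 0.13],
    [-0.006, 0.019, 0.17],
    [-0.006, 0.019, 0.19],
    [-0.006, 0.019, 0.2],
    [-0.006, 0.019, 0.2],
    [-0.006, 0.019, 0.2],
    [-0.006, 0.019, 0.2]
  ],
  "twist": [0, 0.002, 0.002, 0.002, 0.002, 0.002, 0.002, 0.002, 0.002, 0.002],
  "fingers": [0, 0, 0, 0, 0, 0, 0, 0, 0, 0]
}}

```text
time_s: 8.78
tcp_pos: [0.5227, -0.3225, 0.1647]
tcp_rot: [[0.964, -0.264, 0.001], [-0.264, -0.964, -0.0], [0.001, 0.0, -1.0]]
contact_force: [1.0, -1.0, -2.1]
width: 0.343
gripper_force: 59.4
```

```bash
python3 - <<'E'
from h import *
from rig import manip
a=wcam(manip)["img"];b=manip.get_image("scene")["img"]
cv2.imwrite("pics/w4.png",np.hstack([cv2.resize(a,(480,360)),cv2.resize(b[120:280,110:252],(320,360))])[:,:,::-1])
E
python3 go.py .5232 -.3208 .116 -15.2
```

```text
t 8.8833 tcp [ 0.5227 -0.3225  0.1648] z [ 9.e-04 -5.e-04 -1.e+00] F [ 0.6 -0.6 -2. ] M [ 0.03 -0.04 -0.02] w 0.343 gf 59.43522334098816
shift [-0.     -0.0058  0.1627] twist -0.0007
```

View pics/w4.png

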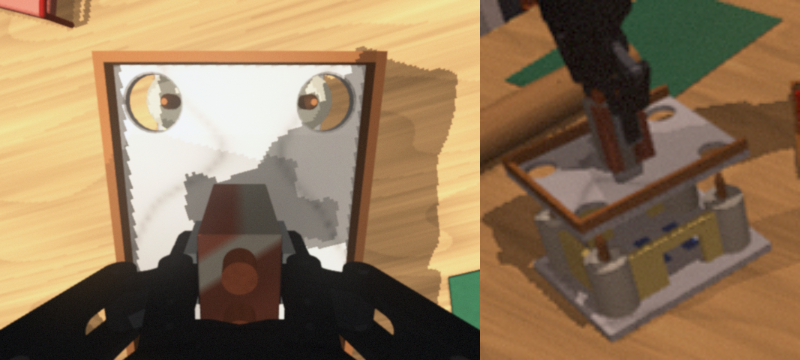

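Both far posts show through their holes, evenly spaced at wrist pixels (220,135) and (418,135). The scene view shows the deck level above all the columns. A numeric check of the posts comes before lowering.

```bash
python3 - <<'E'
from h import *
from rig import manip
c=wcam(manip)
P=np.array([on(c,p,.102) for p in [(220,135),(418,135)]]);H=np.array([on(c,p,.129) for p in [(207,136),(433,136)]])
print(P,np.linalg.norm(P[0]-P[1]),H,"move", (P-H).mean(0))
E
python3 go.py .5232 -.3208 .116 -15.2
```

```text
[[ 0.59933918 -0.29501384  0.102     ]
 [ 0.57510342 -0.38307349  0.102     ]] 0.09133385786066965 [[ 0.59858487 -0.29595452  0.129     ]
 [ 0.57473315 -0.38261823  0.129     ]] move [ 0.00056229  0.00024271 -0.027     ]
t 8.9333 tcp [ 0.5227 -0.3224  0.1648] z [ 8.e-04 -5.e-04 -1.e+00] F [-0.1 -0.4 -2.3] M [-0.01  0.01  0.01] w 0.343 gf 59.43555772304535
shift [ 1.000e-04 -5.700e-03  1.628e-01] twist -0.0006
```

>>> {"api": "apply_moves", "payload": {
  "xyz": [
    [0, -0.002, 0.01],
    [0, -0.002, 0.025],
    [0, -0.002, 0.04],
    [0, -0.002, 0.055],
    [0, -0.002, 0.07],
    [0, -0.002, 0.085],
    [0, -0.002, 0.1],
    [0, -0.002, 0.115],
    [0, -0.002, 0.125],
    [0, -0.002, 0.13]
  ],
  "twist": [0, 0, 0, 0, 0, 0, 0, 0, 0, 0],
  "fingers": [0, 0, 0, 0, 0, 0, 0, 0, 0, 0]
}}

```text
time_s: 9.77
tcp_pos: [0.5224, -0.3216, 0.1246]
tcp_rot: [[0.965, -0.264, -0.001], [-0.264, -0.965, 0.0], [-0.001, -0.0, -1.0]]
contact_force: [0.6, -0.4, -1.0]
width: 0.345
gripper_force: 59.4
```

>>> {"api": "apply_moves", "payload": {
  "xyz": [
    [0, 0, 0.004],
    [0, 0, 0.008],
    [0, 0, 0.012],
    [0, 0, 0.016],
    [0, 0, 0.02],
    [0, 0, 0.024],
    [0, 0, 0.027],
    [0, 0, 0.03],
    [0, 0, 0.03],
    [0, 0, 0.03]
  ],
  "twist": [0, 0, 0, 0, 0, 0, 0, 0, 0, 0],
  "fingers": [0, 0, 0, 0, 0, 0, 0, 0, 0, 0]
}}

```text
time_s: 10.6
tcp_pos: [0.5226, -0.3217, 0.1167]
tcp_rot: [[0.964, -0.264, 0.0], [-0.264, -0.964, -0.0], [0.0, 0.0, -1.0]]
contact_force: [-1.1, 0.9, 3.5]
width: 0.344
gripper_force: 60.0
```

Contact shows at the predicted seat height: z force changed from -2 to +3.5 N at TCP 0.1167. Press slightly, then open.

>>> {"api": "apply_moves", "payload": {
  "xyz": [
    [0, 0, 0.001],
    [0, 0, 0.002],
    [0, 0, 0.002],
    [0, 0, 0.002],
    [0, 0, 0.002],
    [0, 0, 0.002],
    [0, 0, 0.002],
    [0, 0, 0.002],
    [0, 0, 0.002],
    [0, 0, 0.002]
  ],
  "twist": [0, 0, 0, 0, 0, 0, 0, 0, 0, 0],
  "fingers": [0, 0, 0, 0.3, 0.4, 0.5, 0.7, 0.9, 1, 1]
}}

```text
time_s: 11.43
tcp_pos: [0.5226, -0.3217, 0.1155]
tcp_rot: [[0.964, -0.264, -0.0], [-0.264, -0.964, 0.0], [-0.0, 0.0, -1.0]]
contact_force: [0.2, -0.3, -0.4]
width: 0.997
gripper_force: 0.0
```

>>> {"api": "apply_moves", "payload": {
  "xyz": [
    [0, 0, 0],
    [0, 0, 0],
    [0, 0, -0.03],
    [0, 0, -0.07],
    [0, 0, -0.13],
    [0, 0, -0.2],
    [0, 0, -0.27],
    [0, 0, -0.34],
    [0, 0, -0.38],
    [0, 0, -0.4]
  ],
  "twist": [0, 0, 0, 0, 0, 0, 0, 0, 0, 0],
  "fingers": [1, 1, 1, 1, 1, 1, 1, 1, 1, 1]
}}

```text
time_s: 12.27
tcp_pos: [0.5233, -0.3222, 0.2391]
tcp_rot: [[0.964, -0.264, 0.004], [-0.264, -0.964, -0.002], [0.004, 0.001, -1.0]]
contact_force: [0.1, 0.6, -0.2]
width: 1.001
gripper_force: 0.0
```

```bash
python3 - <<'E'
from h import *
from rig import manip
a=wcam(manip)["img"];b=manip.get_image("scene")["img"]
cv2.imwrite("pics/w5.png",np.hstack([cv2.resize(a,(480,360)),cv2.resize(b[140:280,120:244],(320,360))])[:,:,::-1])
E
python3 go.py .5232 -.3208 .25 -15.2
```

```text
t 12.3667 tcp [ 0.523  -0.322   0.2375] z [ 0.0026 -0.0013 -1.    ] F [ 0.2  0.3 -0.4] M [-0.01  0.06 -0.04] w 1.003 gf 0.0
shift [-0.0004 -0.0038 -0.0416] twist -0.0006
```

View pics/w5.png

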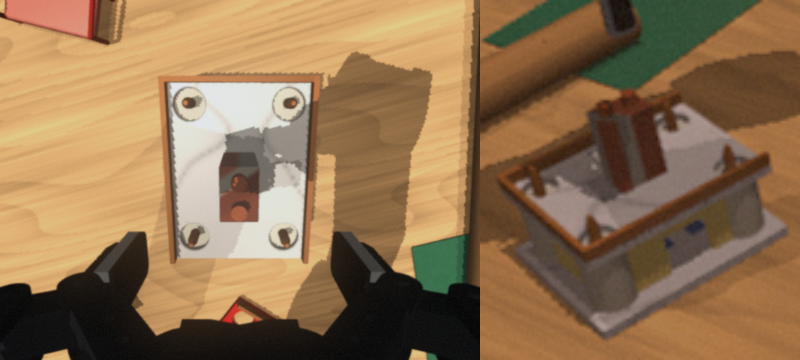

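All four posts stand up through their holes (wrist view (190,103), (290,103), (193,237) and (283,236)). The deck lies level on the columns and the gripper is clear.

```bash
python3 -c "
from rig import manip
print(manip.sign_off())"
```

```text
the job is handed in; nothing more can be done
None
```

The larger four-hole deck lies level on all four columns with a post through each hole; it was lowered and released, the smaller deck was left alone, and the job was handed in about 12.4 s into the 40 s limit.

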